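# Feed a filter slide home through its loading guide

### The job

Take the yellow-handled push stick from the blue mat and with its tip push the orange filter slide along the guide channel, in under the grey cover, until it meets the sprung buffer hidden at the end; press it home there with about 10 N for half a second, never pushing with more than 18 N. Do not touch the slide with the gripper. Then draw the stick out and lay it flat on the blue mat again, leaving the slide inside and the bottles and crucible where they are.

Things in the scene. Friction and masses are not known exactly. Their poses are not given: they have to be found in the camera images.
- guide: aluminium loading guide, fixed to the bench. Origin on the bench under the channel's middle line, 80 mm after the funnel's start, below the grey cover's front edge; +x is the feed direction, y across, z up. Base plate x = -80 to 90 mm, 70 mm wide, 6 mm thick; its top is the channel floor. Walls rise to 24 mm above the bench; the slide runs freely between them (1 mm play each side)
- funnel_mouth (a point): middle of the channel floor at its open start (guide x = -80 mm, 6 mm above the bench). The channel is open above and narrows from 54 mm inside width here to 24 mm at guide x = -30 mm; from there on it is 24 mm wide
- cover_front (a point): middle of the channel floor under the cover's front edge (guide x = 0). The grey opaque cover runs from x = 0 to 90 mm, underside 24 mm and top 30 mm above the bench, far end closed. Hidden under it is a sprung buffer: its free face is at x = 46 to 70 mm, set anew each time, not measured; it yields about 3 N per mm, at most 9 mm, and springs back slowly
- filter_slide: orange flat filter slide with a round green window, 32 x 22 x 12 mm (x, y, z), rounded corners, 40 g; origin at the centre of its underside. It starts on the channel floor in the open funnel, a little askew, its x roughly along the feed, its middle at guide x = -66 to -58 mm
- push_stick: push stick, about 0.12 kg: yellow block handle (44 mm long in x, 24 mm wide in y, 55 mm high; grip it either way, the weight is here) with a flat steel blade (14 mm wide, 8 mm high, flush with the underside) along +x, ending in a black rubber tip 170 mm from the origin. Origin at the centre of the handle's underside. Starts flat on the mat, handle up
- stick_tip (a point): centre of the push stick's rubber tip face, 4 mm above its underside
- mat: blue mat, 240 x 90 mm (x, y) and 3 mm thick, fixed to the bench; origin at the centre of its underside. The stick's place: the whole stick must lie on it at the end, its tip to either end.
- green_cap_bottle: white bottle with a green cap, 40 mm across, 86 mm high, origin at the centre of its underside; bystander
- crucible: small white porcelain crucible, 35 mm across, 26 mm high, origin at the centre of its underside; bystander
- white_cap_bottle: white bottle with a white cap, 38 mm across, 76 mm high, origin at the centre of its underside; bystander

How it is judged (in metres and radians):
On the way, in this order (a step that is already met when the one before it is completed fails the run):
1. the slide is fed in under the cover with the stick's tip in the channel behind it (x of filter_slide in the frame of guide above 0.012 m and y of stick_tip in the frame of guide between -0.012 and 0.012 m and x of stick_tip in the frame of guide above -0.02 m), for 0.05 s.
2. the stick presses the slide home on the hidden buffer with at least 5 N for 0.2 s (x of filter_slide in the frame of guide above 0.024 m and y of filter_slide in the frame of guide between -0.004 and 0.004 m and z of filter_slide in the frame of guide below 0.009 m and contact force between push_stick and filter_slide above 5 N and contact force between filter_slide and guide above 5 N), for 0.2 s.
At the end, for the whole second after the job is handed in: the slide lies flat in the covered part of the guide (its middle over 24 mm past the cover's front edge, within 4 mm of the channel's middle line); the push stick lies flat, handle up, on the blue mat, handle centre and tip within its outline and underside within 4 mm of its top; both at rest (x of filter_slide in the frame of guide above 0.024 m and y of filter_slide in the frame of guide between -0.004 and 0.004 m and z of filter_slide in the frame of guide below 0.009 m and linear speed of each of filter_slide, push_stick below 0.01 m/s and x of push_stick in the frame of mat between -0.122 and 0.122 m and y of push_stick in the frame of mat between -0.046 and 0.046 m and x of stick_tip in the frame of mat between -0.122 and 0.122 m and y of stick_tip in the frame of mat between -0.046 and 0.046 m and z of push_stick in the frame of mat below 0.007 m and angle between push_stick's own z axis and vertical below 0.1 rad); the robot touches nothing.
It fails at once if the stick pushes the slide with more than 18 N (contact force between push_stick and filter_slide above 18 N).
It fails at once if the stick is driven against the guide with more than 18 N (contact force between push_stick and guide above 18 N).
It fails at once if the gripper touches the slide (contact force between any of the fingers, the arm and filter_slide above 0.5 N).
It fails at once if a bystander (bottle or crucible) is moved more than 20 mm (distance of any of green_cap_bottle, crucible, white_cap_bottle from where it was at the start of the episode above 0.02 m).
It also fails if it takes over 64 s, if anything falls off the work surface, if the arm or the gripper's body presses on something with over 40 N, if the wrist force passes 120 N, or if a joint passes its speed limit or range.

### The arm

A 6-joint arm with a two-finger parallel gripper is mounted at the origin on a cart in front of the work surface, level with it; the furniture and walls round the work are solid. World frame = base frame: x ahead of the robot, y to its left, z up, the work surface at z = 0. Lengths are in mm, angles in degrees, forces in N, time in s.
With the tool pointing down it reaches from about 300 to 850 mm from the base axis. Payload 4.2 kg.
Tool frame: the origin (TCP) lies at the centre of the arm's flange, where the gripper is bolted on; the fingertips stand 191 mm ahead of it and the grasp point (between the pads) lies 172 mm ahead of it; y points along the fingers, x is the direction in which the jaws open and shut, and the axes are right-handed (so a half turn about y gives the same grasp; the last joint's range is limited). The gripper opens to 91 mm and grips with 3 to 60 N. Pads are 32 mm wide; open, the fingers measure 118 mm over their backs; the gripper's body (76 mm by 178 mm) begins 60 mm behind the grasp point.
Start: joints at [74.485, 18.312, 89.639, -0, 72.044, -1.146], TCP at [142.7, 557.01, 404.776] pointing down, gripper open.
Joint ranges: [-177.97, 177.97], [-48.28, 115.42], [12.27, 149.76], [-77.06, 257.06], [2.81, 150.46], [-146.56, 146.56]. Speed limits (degrees/s): [147.25, 147.25, 180, 180, 180, 180].

### API

Orientations are given as [roll, pitch, yaw] about the fixed x, y, z axes, in that order (R = Rz(yaw) Ry(pitch) Rx(roll)).
In Python, from workcell import env gives the robot as it stands.
- The arm moves only by the tool carry_out, never from a script. Its argument "increments" is a list of rows, each a list of 3 entries, a list of its own where there are three numbers: the turn, a rotation vector about the tool's x, y, z in rad, then the shift along the tool's x, y, z in mm, then the closure, from 0 (fully open) to 1 (shut). In form: [[[wx, wy, wz], [dx, dy, dz], claw], ...]. A call has 1 to 10 rows; each row is the pose to reach, as a shift and turn from the pose commanded when the call began, along the tool's axes at that moment; what a row does not reach only later rows make up. A row lasts 1/12 s, in which the tool goes at most 41.7 mm and 7.16 degrees, less where a joint would pass 70% of its speed; a pose out of reach is approached as far as the arm can. A call with a gripper value outside its range is refused whole. The fingers move at their own pace and stop on an object; "force" is the grip in N (left out, the last holds). Time passes only in rows, so rows that repeat a pose let the fingers close. It gives the time, the measured TCP pose, the force and the opening at its end, in the units of the state.
- env.state(): the state, without advancing time (a new reading comes with each control period).
- env.grab_frame(name): name is "scene" or "top"; returns a dict with "frame" (480x640x3 uint8, blue, green, red), "z_map" (480x640 float32, mm along the optical axis (not along the pixel's ray), 0 where there is no reading), "camera_matrix" (3x3 intrinsics, pixels), "rvec" (rotation vector, rad) and "tvec" (3), from world to camera coordinates, as OpenCV has them. Camera axes: x right, y down, z forward; pixel columns grow to the right and rows downward; lengths in mm; the calibration is good to about 2 mm. A picture is of the moment at which its call begins.
- env.job_done(): hands the job in, once; it reports no verdict.
The state is a dict: "time_s": time; "qpos": joint angles; "qvel": joint speeds; "effort": joint torques, N m; "ee_pos": TCP position; "ee_rot": TCP orientation; "force": force on the tool from outside, world axes, zero at the start; "torque": the same for the moment, N m; "gripper_width": finger opening in mm.
Only numpy, scipy, OpenCV 4.12 (cv2) and the standard library are available. Lean on these libraries where they do the work, as an engineer would, in place of code of your own. Each camera call takes 0.05 s, during which the arm holds its last target. There are 200 camera calls.

## Working session

There is one attempt and no reset: what is moved stays moved. The work goes in short steps, Python scripts to look and compute and a tool call to move; the robot and the scene stay as the last step left them, time stands still between calls to the robot, and variables do not carry over. Pictures are saved under pics/ and viewed, about 8 in all and at most 12, crops included, and the job is handed in when it is done.

Besides the shell and the picture viewer there is one more tool, called after "Request:" as name(argument=value, ...), one argument or row to a line, values as JSON. carry_out: Moves the arm, as the interface text tells. Its arguments: {"type":"object","properties":{"increments":{"type":"array","items":{"type":"array"}},"force":{"type":"number"}},"required":["increments"]}

```bash
mkdir -p pics
cat > h.py <<'E'
import numpy as np, cv2
from workcell import env
def grab(n):
    f=env.grab_frame(n); R=cv2.Rodrigues(np.array(f["rvec"],float))[0]
    return f,np.array(f["camera_matrix"],float),R,np.array(f["tvec"],float).ravel()
def cloud(f,K,R,t):
    z=f["z_map"].astype(float); v,u=np.mgrid[:480,:640]
    p=np.stack([(u-K[0,2])/K[0,0]*z,(v-K[1,2])/K[1,1]*z,z],-1)
    w=(p-t)@R; w[z==0]=np.nan; return w
def onplane(uv,h,K,R,t):
    uv=np.atleast_2d(uv).astype(float); d=np.c_[(uv-K[:2,2])/[K[0,0],K[1,1]],np.ones(len(uv))]@R
    c=-R.T@t; return c+d*((h-c[2])/d[:,2])[:,None]
E
python3 - <<'E'
from h import *
print(env.state())
for n in("scene","top"):
    f,K,R,t=grab(n); cv2.imwrite(f"pics/{n}0.png",f["frame"]); print(n,K.tolist(),(-R.T@t).round(1),R.round(3).tolist())
E
```

```text
{'time_s': 0.0, 'qpos': array([ 7.44841066e+01,  1.83501924e+01,  8.97087094e+01, -1.27142761e-03,
        7.20422983e+01, -1.14644575e+00]), 'qvel': array([-0.06327511, -0.04979373, -0.01380877,  0.02549916, -0.01309806,
        0.11650594]), 'effort': array([ 1.53525662e-04, -4.12464023e+01, -2.31976175e+01,  7.28286593e-02,
        4.55609872e-02, -1.34907018e-04]), 'ee_pos': array([142.65836839, 556.83421635, 403.91889342]), 'ee_rot': array([-89.99918375,   0.10120405,  75.63094615]), 'force': array([-0.05544898, -0.02174483,  0.5357711 ]), 'torque': array([-0.00634657, -0.01398173,  0.05576917]), 'gripper_width': 91.33763770546554}
scene [[522.3436461994172, 0.0, 314.32129448412655], [0.0, 522.3436461994172, 239.6898772866222], [0.0, 0.0, 1.0]] [-342.2 -639.8  793.6] [[0.57, -0.822, 0.0], [-0.486, -0.338, -0.806], [0.662, 0.459, -0.592]]
top [[527.7866006025791, 0.0, 322.6878702158846], [0.0, 527.7866006025791, 242.85261156132157], [0.0, 0.0, 1.0]] [ 259.3  -71.1 1207.8] [[0.007, -1.0, 0.014], [-0.984, -0.01, -0.176], [0.176, -0.013, -0.984]]
```

View pics/top0.png

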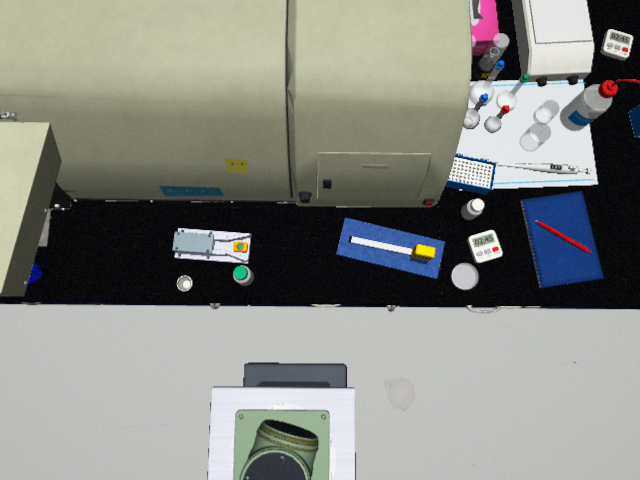

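View pics/scene0.png

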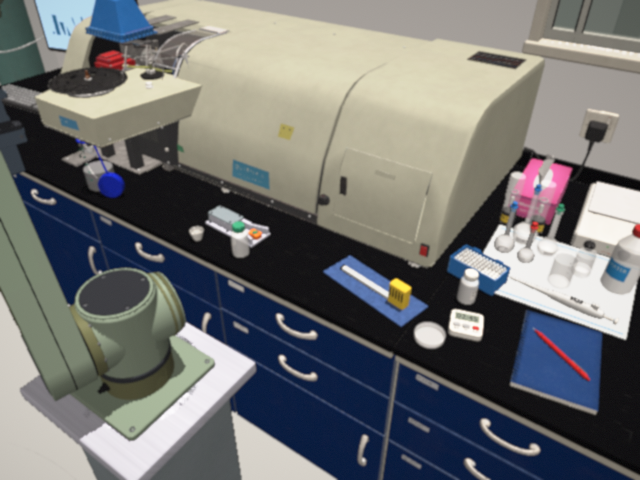

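Top view: the guide is at (212,245) with its funnel to the right, so feed runs image-left (about world +y). The slide is at (240,246), the mat at (390,248), the stick handle at (424,252) and its tip at (352,240). The green-cap bottle at (243,275) and crucible at (185,284) are on the robot side. The scene view agrees. Next I measure.

```bash
cat > meas.py <<'E'
from h import *
def masks(hsv,roi):
    m={'mat':cv2.inRange(hsv,(100,120,60),(125,255,255)),'yellow':cv2.inRange(hsv,(22,150,120),(33,255,255)),
       'orange':cv2.inRange(hsv,(8,150,120),(21,255,255)),'green':cv2.inRange(hsv,(60,100,60),(90,255,255))}
    r=np.zeros(hsv.shape[:2],np.uint8); r[roi[1]:roi[3],roi[0]:roi[2]]=255
    return {k:v&r for k,v in m.items()}
E
python3 - <<'E'
from meas import *
f,K,R,t=grab("top"); w=cloud(f,K,R,t); hsv=cv2.cvtColor(f["frame"],cv2.COLOR_BGR2HSV)
m=masks(hsv,(150,207,455,300))
def rect(mask,h,name):
    c=max(cv2.findContours(mask,0,2)[0],key=cv2.contourArea)
    p=onplane(c[:,0],h,K,R,t)[:,:2].astype(np.float32); r=cv2.minAreaRect(p)
    z=w[...,2][mask>0]; print(name,np.round(r[0],1),np.round(r[1],1),round(r[2],1),"z",np.nanpercentile(z,[5,50,95]).round(1),len(c))
rect(m['mat'],3,'mat'); rect(m['orange'],18,'slide')
yt=m['yellow']&((w[...,2]>45)*255).astype(np.uint8); rect(m['yellow'],58,'handle all'); rect(yt,58,'handle top')
v,u=np.mgrid[:480,:640]
# bright inside mat region: blade
wh=cv2.inRange(hsv,(0,0,130),(180,70,255)); r1=wh.copy(); r1[:]=0; r1[225:262,340:420]=wh[225:262,340:420]; rect(r1,11,'blade')
g=wh.copy(); g[:]=0; g[222:268,165:256]=wh[222:268,165:256]
H=w[...,2]
for lo,hi,h,nm in((26,34,30,'cover'),):
    mk=np.zeros_like(g); s=(H>lo)&(H<hi); mk[222:266,165:256]=(s*255).astype(np.uint8)[222:266,165:256]
    mk=cv2.morphologyEx(mk,cv2.MORPH_OPEN,np.ones((3,3)))
    rect(mk,h,nm)
s=(H>3)&(H<40);mk=np.zeros_like(g); mk[222:266,165:256]=(s*255).astype(np.uint8)[222:266,165:256]; rect(cv2.morphologyEx(mk,2,np.ones((3,3))),6,'guide')
rect(m['green']&((H>70)*255).astype(np.uint8),86,'gcap')
# furniture: lowest x where height > 100, near y range
s=(w[...,0]<900)&(H>60)&(v<230)&(u>100)&(u<470)
for y0 in range(-250,301,50):
    q=s&(abs(w[...,1]-y0)<25); print(y0,[ (zz,round(float(np.nanmin(w[...,0][q&(abs(H-zz)<30)],initial=9999)))) for zz in(90,150,210,270,330)])
im=cv2.resize(f["frame"][215:300,160:460],None,fx=2.66,fy=2.66,interpolation=cv2.INTER_CUBIC); 
gz=cv2.resize(f["frame"][222:292,165:260],None,fx=8,fy=8*.95,interpolation=2); cv2.imwrite("pics/z1.png",gz)
E
```

```text
mat [ 465.6 -243.7] [241.5  91.6] 76.7 z [-0.9  3.1  7. ] 132
slide [460.9 102.2] [18.5 31.9] 0.6 z [ 5.2 16.9 19.9] 26
handle all [ 450.5 -312.3] [42.8 23.9] 79.1 z [16.6 57.1 61.3] 22
handle top [ 450.4 -312. ] [42.7 23.8] 77.8 z [52.7 57.6 61.7] 24
blade [ 469.4 -221.7] [142.6  15.6] 78.6 z [ 5.6 10.9 14.8] 57
cover [470.3 207.9] [90. 43.] 86.3 z [26.7 29.7 33.1] 92
guide [467.4 171.7] [176.3  69.6] 86.1 z [ 4.1 21.3 32.3] 136
gcap [393.7  91. ] [29.1 26.9] 46.4 z [80.3 85.8 89.5] 22
-250 [(90, 552), (150, 559), (210, 575), (270, 600), (330, 640)]
-200 [(90, 553), (150, 560), (210, 574), (270, 599), (330, 639)]
-150 [(90, 553), (150, 560), (210, 574), (270, 600), (330, 639)]
-100 [(90, 553), (150, 560), (210, 565), (270, 598), (330, 640)]
-50 [(90, 543), (150, 543), (210, 576), (270, 601), (330, 639)]
0 [(90, 559), (150, 570), (210, 585), (270, 611), (330, 649)]
50 [(90, 559), (150, 571), (210, 587), (270, 566), (330, 657)]
100 [(90, 559), (150, 571), (210, 588), (270, 567), (330, 658)]
150 [(90, 559), (150, 564), (210, 588), (270, 619), (330, 657)]
200 [(90, 559), (150, 565), (210, 588), (270, 619), (330, 656)]
250 [(90, 559), (150, 563), (210, 587), (270, 617), (330, 656)]
300 [(90, 559), (150, 570), (210, 588), (270, 619), (330, 656)]
```

View pics/z1.png

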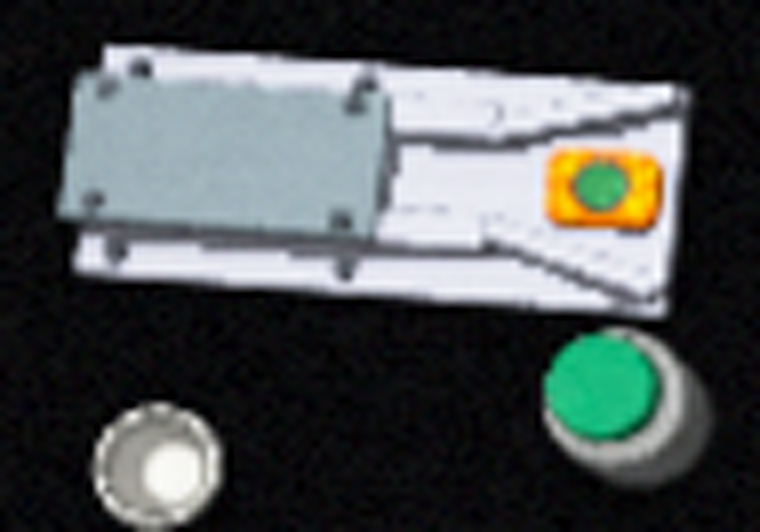

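The picture shows the slide at crop (602,187) in the funnel, the cover at (228,155), the green-cap bottle beside the funnel at (600,385), and the crucible at (158,465). Sizes check out: cover 90x43, guide about 170x70, mat 241x92, handle 43x24 at z 57. I will grip along the stick, with the jaws closing fore and aft, which keeps the gripper body narrow towards the furniture.

```bash
cat > plan.py <<'E'
import numpy as np
from scipy.spatial.transform import Rotation as Ro
def rot(yaw,pitch=0): return Ro.from_euler('xyz',[-90,pitch,yaw],degrees=True)
def inc(c,ts):
    """c, ts: (tcp x,y,z,yaw) world; increments in c's tool axes"""
    R=rot(c[3])
    for q in ts:
        print(np.round(R.inv().apply(np.array(q[:3])-c[:3]),1),np.round((R.inv()*rot(q[3])).as_rotvec(),4))
E
python3 - <<'E'
from plan import *
inc((142.7,557.0,404.8,75.63),[(200,300,405,75.63),(430,50,405,75.63),(450.4,-312.1,300,78.2),(450.4,-312.1,211,78.2)])
E
```

```text
[-2.347e+02 -2.000e-01 -1.193e+02] [0. 0. 0.]
[-4.198e+02 -2.000e-01 -4.041e+02] [0. 0. 0.]
[-765.5  104.8 -513.8] [ 0.     -0.0449 -0.    ]
[-765.5  193.8 -513.8] [ 0.     -0.0449 -0.    ]
```

Request:
carry_out(
  increments=[
    [[0, 0, 0], [-235, 0, -119], 0],
    [[0, 0, 0], [-235, 0, -119], 0],
    [[0, 0, 0], [-235, 0, -119], 0],
    [[0, 0, 0], [-235, 0, -119], 0],
    [[0, 0, 0], [-235, 0, -119], 0],
    [[0, 0, 0], [-235, 0, -119], 0],
    [[0, 0, 0], [-420, 0, -404], 0],
    [[0, 0, 0], [-420, 0, -404], 0],
    [[0, 0, 0], [-420, 0, -404], 0],
    [[0, 0, 0], [-420, 0, -404], 0],
  ],
)

```text
time_s: 0.98
ee_pos: [307.7, 186.3, 405.0]
ee_rot: [-90.0, -0.1, 75.7]
force: [0.5, 1.6, 0.1]
gripper_width: 91.1
```

Request:
carry_out(
  increments=[
    [[0, 0, 0], [-446, 60, -261], 0],
    [[0, 0, 0], [-446, 60, -261], 0],
    [[0, 0, 0], [-446, 60, -261], 0],
    [[0, 0, 0], [-446, 60, -261], 0],
    [[0, 0, 0], [-446, 60, -261], 0],
    [[0, 0, 0], [-446, 60, -261], 0],
    [[0, 0, 0], [-446, 60, -261], 0],
    [[0, 0, 0], [-446, 60, -261], 0],
    [[0, 0, 0], [-446, 60, -261], 0],
    [[0, 0, 0], [-446, 60, -261], 0],
  ],
)

```text
time_s: 1.82
ee_pos: [421.0, -212.0, 356.3]
ee_rot: [-90.0, -0.0, 75.6]
force: [1.5, 0.9, -0.2]
gripper_width: 91.0
```

Request:
carry_out(
  increments=[
    [[0, -0.045, 0], [-85, 40, -50], 0],
    [[0, -0.045, 0], [-85, 40, -50], 0],
    [[0, -0.045, 0], [-85, 40, -50], 0],
    [[0, -0.045, 0], [-85, 40, -50], 0],
    [[0, -0.045, 0], [-85, 40, -50], 0],
    [[0, -0.045, 0], [-85, 40, -50], 0],
  ],
)

```text
time_s: 2.32
ee_pos: [448.2, -303.9, 316.6]
ee_rot: [-89.9, -0.1, 78.2]
force: [0.4, -0.1, -0.5]
gripper_width: 91.0
```

Run:
```python
from plan import *
from workcell import env
s=env.state();p=s['ee_pos'];print(p,s['ee_rot'],s['qpos'].round(1),s['force'].round(2))
c=(*p[:2],p[2]+.5,s['ee_rot'][2])
inc(c,[(450.4,-312.1,250,78.2),(450.4,-312.1,211,78.2)])
```

```text
[ 448.19051965 -303.86535145  316.57238435] [-8.99448171e+01 -5.32645907e-02  7.82053774e+01] [ -35.4   19.5  101.6    0.    59.  -113.6] [ 0.36 -0.1  -0.53]
[-7.6 67.1 -3.8] [ 0.      0.0001 -0.    ]
[ -7.6 106.1  -3.8] [ 0.      0.0001 -0.    ]
```

Request:
carry_out(
  increments=[
    [[0, 0, 0], [-8, 30, -4], 0],
    [[0, 0, 0], [-8, 60, -4], 0],
    [[0, 0, 0], [-8, 80, -4], 0],
    [[0, 0, 0], [-8, 95, -4], 0],
    [[0, 0, 0], [-8, 106, -4], 0],
    [[0, 0, 0], [-8, 106, -4], 0],
    [[0, 0, 0], [-8, 106, -4], 0],
  ],
)

```text
time_s: 2.9
ee_pos: [450.8, -312.0, 211.3]
ee_rot: [-90.0, -0.0, 78.3]
force: [-0.4, -0.4, 0.2]
gripper_width: 91.5
```

Request:
carry_out(
  increments=[
    [[0, 0, 0], [0, 0, 0], 1],
    [[0, 0, 0], [0, 0, 0], 1],
    [[0, 0, 0], [0, 0, 0], 1],
    [[0, 0, 0], [0, 0, 0], 1],
    [[0, 0, 0], [0, 0, 0], 1],
    [[0, 0, 0], [0, 0, 0], 1],
    [[0, 0, 0], [0, 0, 0], 1],
    [[0, 0, 0], [0, 0, 0], 1],
  ],
  force=50,
)

```text
time_s: 3.57
ee_pos: [450.7, -313.1, 210.7]
ee_rot: [-90.0, -0.0, 78.2]
force: [-0.5, 0.6, 0.7]
gripper_width: 43.4
```

Run:
```python
from plan import *
c=(450.6,-312.1,211,78.2)
inc(c,[(450.6,-312.1,271,78.2),(448.4,-115,271,86)])
```

```text
[  0. -60.   0.] [0. 0. 0.]
[192.5 -60.   42.5] [ 0.     -0.1361  0.    ]
```

Request:
carry_out(
  increments=[
    [[0, 0, 0], [0, -10, 0], 1],
    [[0, 0, 0], [0, -20, 0], 1],
    [[0, 0, 0], [0, -35, 0], 1],
    [[0, 0, 0], [0, -50, 0], 1],
    [[0, 0, 0], [0, -60, 0], 1],
    [[0, 0, 0], [0, -60, 0], 1],
  ],
)

```text
time_s: 4.07
ee_pos: [451.4, -313.6, 273.6]
ee_rot: [-90.3, 0.1, 78.2]
force: [-0.0, -0.5, -0.4]
gripper_width: 43.8
```

Request:
carry_out(
  increments=[
    [[0, -0.02, 0], [25, 0, 5], 1],
    [[0, -0.04, 0], [55, 0, 12], 1],
    [[0, -0.06, 0], [85, 0, 19], 1],
    [[0, -0.09, 0], [115, 0, 26], 1],
    [[0, -0.11, 0], [145, 0, 32], 1],
    [[0, -0.125, 0], [175, 0, 38], 1],
    [[0, -0.136, 0], [192, 0, 42], 1],
    [[0, -0.136, 0], [192, 0, 42], 1],
    [[0, -0.136, 0], [192, 0, 42], 1],
    [[0, -0.136, 0], [192, 0, 42], 1],
  ],
)

```text
time_s: 4.9
ee_pos: [449.1, -117.1, 270.6]
ee_rot: [-90.0, 0.0, 86.0]
force: [-0.9, -0.3, -0.8]
gripper_width: 43.7
```

```bash
python3 - <<'E'
from meas import *
s=env.state(); print(s['ee_pos'].round(1),s['ee_rot'].round(2),s['force'].round(2),s['torque'].round(2))
for n in("scene","top"):
    f,K,R,t=grab(n); w=cloud(f,K,R,t); np.save(f"pics/{n}w.npy",w); cv2.imwrite(f"pics/{n}2.png",f["frame"])
    if n=="scene":
        cv2.imwrite("pics/s2z.png",cv2.resize(f["frame"][150:350,180:440],None,fx=3,fy=3,interpolation=2)); continue
    H=w[...,2]
    # guide walls/base edges: line fits of height-selected pixels
    hsv=cv2.cvtColor(f["frame"],cv2.COLOR_BGR2HSV)
    wh=cv2.inRange(hsv,(0,0,150),(180,60,255)); wh[:220]=0; wh[268:]=0; wh[:,:165]=0; 
    # blade: white, height 62..80, y>-95
    b=(wh>0)&(H>50)&(H<90)&(w[...,1]>-110)&(w[...,1]<120); print("blade px",b.sum(), np.nanmedian(H[b]))
    mk=(b*255).astype(np.uint8); mk=cv2.morphologyEx(mk,2,np.ones((2,2)))
    c=max(cv2.findContours(mk,0,1)[0],key=cv2.contourArea); p=onplane(c[:,0],71,K,R,t)[:,:2].astype(np.float32); print("blade",cv2.minAreaRect(p))
    zb=w[b]; A=np.c_[zb[:,1],np.ones(len(zb))]; print("z slope",np.linalg.lstsq(A,zb[:,2],rcond=None)[0])
E
python3 - <<'E'
E
python3 -c "
import cv2;f=cv2.imread('pics/top2.png');cv2.imwrite('pics/t2z.png',cv2.resize(f[215:300,165:365],None,fx=4,fy=4,interpolation=2))"
```

```text
[ 449.1 -117.1  270.6] [-9.002e+01  3.000e-02  8.600e+01] [-0.89 -0.3  -0.76] [-0.01  0.01 -0.01]
blade px 177 70.6709495884649
blade ((456.3191223144531, 13.35908317565918), (59.355003356933594, 14.094971656799316), 86.10081481933594)
z slope [-3.14478591e-02  7.08907676e+01]
```

View pics/t2z.png

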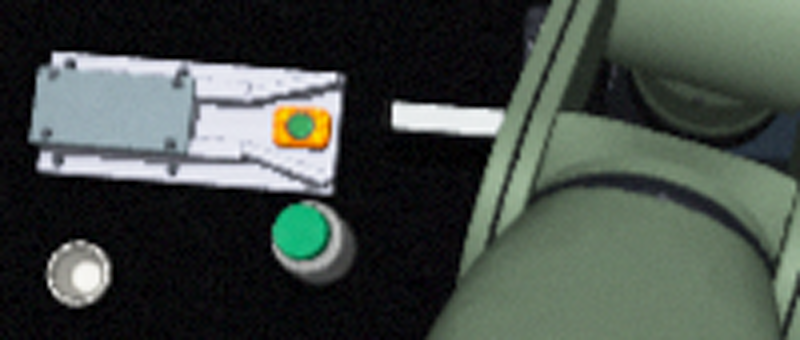

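The stick is held straight: blade at yaw 86.1°, 14.1 mm wide, blade line at crop (450,118). The bystanders have not moved. I refine the channel's middle line from the height profile across it.

Run:
```python
from meas import *
w=np.load("pics/topw.npy"); f=cv2.imread("pics/top2.png")
O=np.array([467.2,164.]); a=np.radians(86.0); ux=np.array([np.cos(a),np.sin(a)]); uy=np.array([-ux[1],ux[0]])
d=w[...,:2]-O; gx=d@ux; gy=d@uy; H=w[...,2]; V=cv2.cvtColor(f,cv2.COLOR_BGR2GRAY)
for nm,lo,hi in(("narrow",-26,-4),("cover",5,85),("mouth",-80,-70)):
    print(nm)
    for y in range(-42,43,3):
        q=(gx>lo)&(gx<hi)&(abs(gy-y)<1.5)
        print(y,q.sum(),np.nanmedian(H[q]).round(1),int(np.median(V[q])),end=" | ")
    print()
q=(H>26.5)&(H<34)&(abs(gy)<26)&(gx>-5)&(gx<95)
m=cv2.morphologyEx((q*255).astype(np.uint8),2,np.ones((3,3)))
gx2=gx[m>0];gy2=gy[m>0]
for a0 in(0,22,45,67):
    s=(gx2>a0)&(gx2<a0+22); print(a0,np.percentile(gy2[s],[3,97]).round(1),np.percentile(gy2[s],[3,97]).mean().round(2))
print("gx ext cover",np.percentile(gx2,[1,99]))
q=(V>120)&(abs(gy)<45)&(gx<-3)&(gx>-95)
for a0 in(-75,-50,-25):
    s=q&(gx>a0)&(gx<a0+22); print("base",a0,np.percentile(gy[s],[2,98]).round(1))
print("gx min",np.percentile(gx[q],[0.5,1,2]))
```

```text
narrow
-42 12 -0.7 10 | -39 11 0.1 12 | -36 7 2.9 10 | -33 11 5.2 200 | -30 11 6.5 230 | -27 13 6.9 230 | -24 1 7.1 212 | -21 12 21.9 228 | -18 11 22.9 231 | -15 13 24.0 230 | -12 26 12.7 116 | -9 11 6.2 199 | -6 11 5.0 228 | -3 14 6.5 228 | 0 11 6.3 229 | 3 11 4.7 231 | 6 11 6.3 230 | 9 9 6.2 218 | 12 6 21.8 224 | 15 14 23.2 232 | 18 13 21.8 230 | 21 22 18.0 154 | 24 14 5.0 200 | 27 12 4.5 228 | 30 14 5.0 228 | 33 13 5.6 228 | 36 16 0.0 108 | 39 12 -0.7 11 | 42 11 0.7 9 | 
cover
-42 40 0.4 8 | -39 46 -0.9 7 | -36 28 1.9 30 | -33 40 5.1 194 | -30 47 6.0 226 | -27 36 7.4 208 |
  return np.nanmean(a, axis, out=out, keepdims=keepdims)
  return _methods._mean(a, axis=axis, dtype=dtype,
  ret = ret.dtype.type(ret / rcount)
Traceback (most recent call last):
ValueError: cannot convert float NaN to integer
```

Profile: base ±35.5, walls at 22–24 mm and ±12, floor about 6 mm. So the channel line (through (467.2,164), yaw 86°) is right, and the blade sits 0.4 mm off it. I lower the stick behind the funnel.

Request:
carry_out(
  increments=[
    [[0, 0, 0], [0, 12, 0], 1],
    [[0, 0, 0], [0, 25, 0], 1],
    [[0, 0, 0], [0, 38, 0], 1],
    [[0, 0, 0], [0, 48, 0], 1],
    [[0, 0, 0], [0, 55, -0.4], 1],
    [[0, 0, 0], [0, 55, -0.4], 1],
    [[0, 0, 0], [0, 55, -0.4], 1],
    [[0, 0, 0], [0, 55, -0.4], 1],
  ],
)

```text
time_s: 5.67
ee_pos: [449.6, -117.0, 216.1]
ee_rot: [-90.1, 0.0, 86.0]
force: [0.2, -0.1, -0.1]
gripper_width: 43.9
```

Run:
```python
from meas import *
s=env.state(); print(s['ee_pos'].round(1),s['ee_rot'].round(2),s['force'].round(2),s['torque'].round(2))
O=np.array([467.2,164.]); a=np.radians(86.0); ux=np.array([np.cos(a),np.sin(a)]); uy=np.array([-ux[1],ux[0]])
for n in("top","scene"):
    f,K,R,t=grab(n); w=cloud(f,K,R,t); V=cv2.cvtColor(f["frame"],cv2.COLOR_BGR2GRAY)
    d=w[...,:2]-O; gx=d@ux; gy=d@uy; H=w[...,2]
    for g in range(-250,-100,10):
        q=(abs(gx-g)<5)&(abs(gy)<12)&(H<30)&(V>90)
        if q.sum()>3: print(n,g,q.sum(),np.nanmedian(H[q]).round(1),"gy",np.percentile(gy[q],[3,97]).round(1))
    if n=="scene": cv2.imwrite("pics/s3.png",cv2.resize(f["frame"][180:330,180:400],None,fx=3.6,fy=3.6,interpolation=2))
```

```text
[ 449.6 -117.   216.1] [-9.006e+01  1.000e-02  8.597e+01] [ 0.24 -0.13 -0.06] [-0.02 -0.01 -0.  ]
top -180 9 16.6 gy [-9.6  1.3]
top -170 29 16.4 gy [-9.4  3.6]
top -160 33 15.8 gy [-8.9  3.3]
top -150 28 17.3 gy [-9.6  3.7]
top -140 30 16.0 gy [-9.4  3.7]
top -130 30 15.7 gy [-9.   3.3]
top -120 21 15.4 gy [-9.9  3.5]
scene -250 8 12.0 gy [-6.4  4.3]
scene -240 13 14.8 gy [0.7 6.2]
scene -230 21 16.9 gy [-7.   3.8]
scene -220 21 16.7 gy [-7.6  5.3]
scene -210 21 17.6 gy [-7.3  4.6]
scene -200 21 16.0 gy [-8.7  5.2]
scene -190 21 16.5 gy [-9.   4.4]
scene -180 21 16.7 gy [-9.   5.3]
scene -170 22 16.4 gy [-9.7  4.5]
scene -160 24 15.6 gy [-8.6  4.5]
scene -150 20 17.5 gy [-8.3  5.1]
scene -140 21 17.1 gy [-8.   5.3]
scene -130 23 16.7 gy [-9.8  5. ]
scene -120 20 16.9 gy [-9.7  5.3]
scene -110 6 15.2 gy [-9.4  1.8]
```

View pics/s3.png

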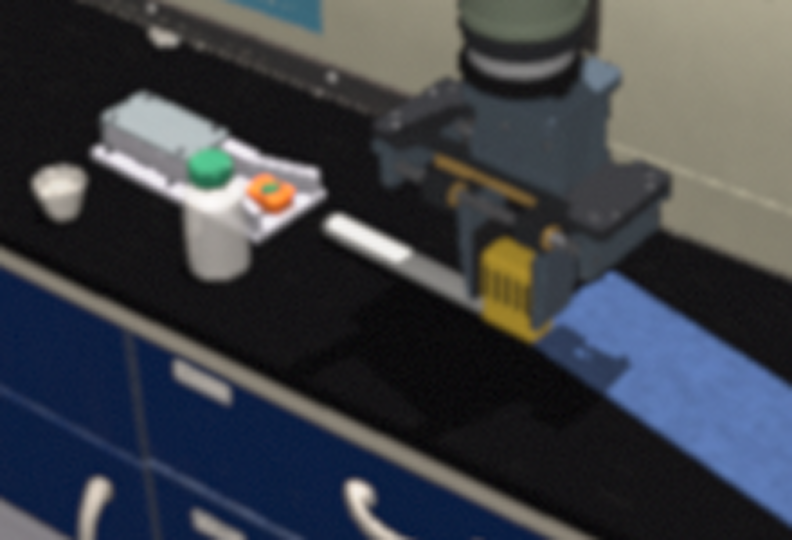

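The stick is level (top about 16 all along), but the depth-based line now says it is about 3 mm off the channel axis. I cross-check with plane casts in both views.

Run:
```python
from meas import *
O=np.array([467.2,164.]); a=np.radians(86.0); ux=np.array([np.cos(a),np.sin(a)]); uy=np.array([-ux[1],ux[0]])
v,u=np.mgrid[:480,:640]; uv=np.c_[u.ravel(),v.ravel()]
def edges(img,K,R,t,h,lo,hi,yl,yh,thr=110):
    # sub-pixel crossing of brightness on a lateral scan
    out=[]
    for g in np.linspace(lo,hi,15):
        ys=np.arange(yl,yh,.25); P=np.c_[O+g*ux+ys[:,None]*uy,np.full(len(ys),h)]
        c=P@R.T+t; px=c[:,:2]/c[:,2:]*[K[0,0],K[1,1]]+K[:2,2]
        val=cv2.remap(img,px[None,:,0].astype(np.float32),px[None,:,1].astype(np.float32),1)[0].astype(float)
        i=np.where(val>thr)[0]
        if len(i): out.append((ys[i[0]],ys[i[-1]]))
    return np.median(out,0).round(2) if out else None
T={}
for n in("top","scene"):
    f,K,R,t=grab(n); V=cv2.cvtColor(f["frame"],cv2.COLOR_BGR2GRAY); T[n]=(K,R,t)
    print(n,"blade low h16",edges(V,K,R,t,16,-170,-125,-20,20),"halves",edges(V,K,R,t,16,-170,-150,-20,20),edges(V,K,R,t,16,-140,-125,-20,20))
    print(n,"base h6 mouth,narrow,cover",[edges(V,K,R,t,6,*z,-50,50) for z in((-75,-55),(-25,-5),(10,80))])
V=cv2.imread("pics/top2.png",0); print("blade high h71",edges(V,*T["top"],71,-170,-125,-20,20)); 
V=cv2.imread("pics/scene2.png",0); print("scene blade high h71",edges(V,*T["scene"],71,-170,-125,-20,20))
```

```text
top blade low h16 [-9.75  5.25] halves [-9.75  5.  ] [-9.75  5.25]
top base h6 mouth,narrow,cover [array([-34.25,  49.75]), array([-34.75,  36.  ]), array([-34.5,  36. ])]
scene blade low h16 [-13.75   9.  ] halves [-13.75   9.  ] [-13.75   9.25]
scene base h6 mouth,narrow,cover [array([-43.75,  49.75]), array([-42.5 ,  41.75]), array([-47. ,  39.5])]
blade high h71 [-9.    5.75]
scene blade high h71 [-12.5   10.25]
```

Both depth and plane casts in the top view put the blade about 2.7 mm towards guide -y. I correct by 2.5 mm and advance, slowly once near the slide.

Request:
carry_out(
  increments=[
    [[0, 0, 0], [0, 0, 2.5], 1],
    [[0, 0, 0], [5, 0, 2.5], 1],
    [[0, 0, 0], [10, 0, 2.5], 1],
    [[0, 0, 0], [15, 0, 2.5], 1],
    [[0, 0, 0], [20, 0, 2.5], 1],
    [[0, 0, 0], [24, 0, 2.5], 1],
    [[0, 0, 0], [27, 0, 2.5], 1],
    [[0, 0, 0], [29, 0, 2.5], 1],
    [[0, 0, 0], [31, 0, 2.5], 1],
    [[0, 0, 0], [31, 0, 2.5], 1],
  ],
)

```text
time_s: 6.7
ee_pos: [449.0, -85.2, 215.7]
ee_rot: [-90.0, -0.0, 86.0]
force: [0.6, 0.6, -0.2]
gripper_width: 43.9
```

Request:
carry_out(
  increments=[
    [[0, 0, 0], [2, 0, 0], 1],
    [[0, 0, 0], [4, 0, 0], 1],
    [[0, 0, 0], [6, 0, 0], 1],
    [[0, 0, 0], [8, 0, 0], 1],
    [[0, 0, 0], [10, 0, 0], 1],
    [[0, 0, 0], [12, 0, 0], 1],
    [[0, 0, 0], [14, 0, 0], 1],
    [[0, 0, 0], [16, 0, 0], 1],
    [[0, 0, 0], [18, 0, 0], 1],
    [[0, 0, 0], [20, 0, 0], 1],
  ],
)

```text
time_s: 7.53
ee_pos: [450.4, -65.4, 215.7]
ee_rot: [-90.0, -0.0, 86.0]
force: [-0.1, 0.4, -1.3]
gripper_width: 43.8
```

```bash
cat > chk.py <<'E'
from meas import *
import sys
s=env.state(); print(s['ee_pos'].round(1),s['ee_rot'].round(2),s['force'].round(2),s['torque'].round(2),s['time_s'])
O=np.array([467.2,164.]); a=np.radians(86.0); ux=np.array([np.cos(a),np.sin(a)]); uy=np.array([-ux[1],ux[0]])
d=s['ee_pos'][:2]-O; print("tip gx",(d@ux+170).round(1),"tcp gy",(d@uy).round(1))
f,K,R,t=grab("top"); hsv=cv2.cvtColor(f["frame"],cv2.COLOR_BGR2HSV); m=masks(hsv,(150,207,280,270))['orange']
cs=cv2.findContours(m,0,2)[0]
if cs:
    c=max(cs,key=cv2.contourArea); p=onplane(c[:,0],18,K,R,t)[:,:2]-O; q=np.c_[p@ux,p@uy].astype(np.float32); print("slide",np.round(q.min(0),1),np.round(q.max(0),1),cv2.minAreaRect(q))
cv2.imwrite(f"pics/c{s['time_s']:.1f}.png",cv2.resize(f["frame"][215:300,165:325],None,fx=5,fy=5,interpolation=2))
E
python3 chk.py
```

```text
[450.4 -65.4 215.7] [-90.  -0.  86.] [-0.13  0.38 -1.27] [-0.05  0.02 -0.02] 7.5333
tip gx -60.0 tcp gy 0.8
slide [-62.  -12.5] [-30.   11.6] ((-46.05006408691406, -0.5526247024536133), (23.678991317749023, 32.00672149658203), 88.77450561523438)
```

Request:
carry_out(
  increments=[
    [[0, 0, 0], [1.5, 0, 0], 1],
    [[0, 0, 0], [3, 0, 0], 1],
    [[0, 0, 0], [4.5, 0, 0], 1],
    [[0, 0, 0], [6, 0, 0], 1],
    [[0, 0, 0], [7.5, 0, 0], 1],
    [[0, 0, 0], [9, 0, 0], 1],
    [[0, 0, 0], [10.5, 0, 0], 1],
    [[0, 0, 0], [12, 0, 0], 1],
    [[0, 0, 0], [13.5, 0, 0], 1],
    [[0, 0, 0], [15, 0, 0], 1],
  ],
)

```text
time_s: 8.42
ee_pos: [451.4, -50.4, 215.7]
ee_rot: [-90.0, -0.0, 86.0]
force: [0.1, -0.0, -1.9]
gripper_width: 43.8
```

```bash
python3 chk.py
```

```text
[451.4 -50.4 215.7] [-90.    -0.    86.01] [ 0.08 -0.02 -1.86] [-0.05  0.04  0.04] 8.4167
tip gx -45.0 tcp gy 0.8
slide [-46.6 -12.5] [-15.1  11.4] ((-30.846288681030273, -0.18379878997802734), (30.145893096923828, 23.17629623413086), 4.574283123016357)
```

Request:
carry_out(
  increments=[
    [[0, 0, 0], [2, 0, 0], 1],
    [[0, 0, 0], [4, 0, 0], 1],
    [[0, 0, 0], [6, 0, 0], 1],
    [[0, 0, 0], [8, 0, 0], 1],
    [[0, 0, 0], [10, 0, 0], 1],
    [[0, 0, 0], [12, 0, 0], 1],
    [[0, 0, 0], [14, 0, 0], 1],
    [[0, 0, 0], [16, 0, 0], 1],
    [[0, 0, 0], [18, 0, 0], 1],
    [[0, 0, 0], [20, 0, 0], 1],
  ],
)

```text
time_s: 9.3
ee_pos: [452.8, -30.4, 215.7]
ee_rot: [-90.0, -0.0, 86.0]
force: [0.2, -0.7, -0.2]
gripper_width: 43.8
```

```bash
python3 chk.py
```

```text
[452.8 -30.4 215.7] [-9.0e+01 -1.0e-02  8.6e+01] [ 0.19 -0.67 -0.16] [-0.05 -0.03  0.08] 9.3
tip gx -25.0 tcp gy 0.8
slide [-27.  -11.1] [-1.  11.1] ((-13.803054809570312, 0.01598072052001953), (26.935386657714844, 20.86046028137207), 4.560033798217773)
```

Request:
carry_out(
  increments=[
    [[0, 0, 0], [2, 0, 0], 1],
    [[0, 0, 0], [4, 0, 0], 1],
    [[0, 0, 0], [6, 0, 0], 1],
    [[0, 0, 0], [8, 0, 0], 1],
    [[0, 0, 0], [10, 0, 0], 1],
    [[0, 0, 0], [12, 0, 0], 1],
    [[0, 0, 0], [14, 0, 0], 1],
    [[0, 0, 0], [16, 0, 0], 1],
    [[0, 0, 0], [18, 0, 0], 1],
    [[0, 0, 0], [20, 0, 0], 1],
  ],
)

```text
time_s: 10.18
ee_pos: [454.2, -10.5, 215.7]
ee_rot: [-90.0, -0.0, 86.0]
force: [-0.3, -0.1, -1.2]
gripper_width: 44.0
```

Request:
carry_out(
  increments=[
    [[0, 0, 0], [1.5, 0, 0], 1],
    [[0, 0, 0], [3, 0, 0], 1],
    [[0, 0, 0], [4.5, 0, 0], 1],
    [[0, 0, 0], [6, 0, 0], 1],
    [[0, 0, 0], [7.5, 0, 0], 1],
    [[0, 0, 0], [9, 0, 0], 1],
    [[0, 0, 0], [10.5, 0, 0], 1],
    [[0, 0, 0], [12, 0, 0], 1],
    [[0, 0, 0], [13.5, 0, 0], 1],
    [[0, 0, 0], [15, 0, 0], 1],
  ],
)

```text
time_s: 11.02
ee_pos: [455.2, 4.4, 215.7]
ee_rot: [-90.0, -0.0, 86.0]
force: [-0.1, -0.7, -0.9]
gripper_width: 43.4
```

Request:
carry_out(
  increments=[
    [[0, 0, 0], [0.7, 0, 0], 1],
    [[0, 0, 0], [1.4, 0, 0], 1],
    [[0, 0, 0], [2.1, 0, 0], 1],
    [[0, 0, 0], [2.8, 0, 0], 1],
    [[0, 0, 0], [3.4, 0, 0], 1],
    [[0, 0, 0], [4, 0, 0], 1],
    [[0, 0, 0], [4, 0, 0], 1],
  ],
)

```text
time_s: 11.6
ee_pos: [455.5, 8.3, 215.7]
ee_rot: [-90.0, -0.0, 86.0]
force: [0.2, -0.1, -0.9]
gripper_width: 43.6
```

Request:
carry_out(
  increments=[
    [[0, 0, 0], [0.7, 0, 0], 1],
    [[0, 0, 0], [1.4, 0, 0], 1],
    [[0, 0, 0], [2.1, 0, 0], 1],
    [[0, 0, 0], [2.8, 0, 0], 1],
    [[0, 0, 0], [3.4, 0, 0], 1],
    [[0, 0, 0], [4, 0, 0], 1],
    [[0, 0, 0], [4, 0, 0], 1],
  ],
)

```text
time_s: 12.18
ee_pos: [455.8, 12.4, 215.7]
ee_rot: [-90.0, -0.0, 86.0]
force: [0.1, 0.2, -0.7]
gripper_width: 43.7
```

Request:
carry_out(
  increments=[
    [[0, 0, 0], [0.7, 0, 0], 1],
    [[0, 0, 0], [1.4, 0, 0], 1],
    [[0, 0, 0], [2.1, 0, 0], 1],
    [[0, 0, 0], [2.8, 0, 0], 1],
    [[0, 0, 0], [3.4, 0, 0], 1],
    [[0, 0, 0], [4, 0, 0], 1],
    [[0, 0, 0], [4, 0, 0], 1],
  ],
)

```text
time_s: 12.77
ee_pos: [456.1, 16.3, 215.7]
ee_rot: [-90.0, -0.0, 86.0]
force: [0.4, 0.1, -1.0]
gripper_width: 44.1
```

Request:
carry_out(
  increments=[
    [[0, 0, 0], [0.7, 0, 0], 1],
    [[0, 0, 0], [1.4, 0, 0], 1],
    [[0, 0, 0], [2.1, 0, 0], 1],
    [[0, 0, 0], [2.8, 0, 0], 1],
    [[0, 0, 0], [3.4, 0, 0], 1],
    [[0, 0, 0], [4, 0, 0], 1],
    [[0, 0, 0], [4, 0, 0], 1],
  ],
)

```text
time_s: 13.35
ee_pos: [456.4, 20.3, 215.7]
ee_rot: [-90.0, -0.0, 86.0]
force: [-0.2, -0.9, -1.7]
gripper_width: 44.2
```

Request:
carry_out(
  increments=[
    [[0, 0, 0], [0.5, 0, 0], 1],
    [[0, 0, 0], [1, 0, 0], 1],
    [[0, 0, 0], [1.5, 0, 0], 1],
    [[0, 0, 0], [2, 0, 0], 1],
    [[0, 0, 0], [2.5, 0, 0], 1],
    [[0, 0, 0], [3, 0, 0], 1],
    [[0, 0, 0], [3, 0, 0], 1],
  ],
)

```text
time_s: 13.93
ee_pos: [456.6, 23.2, 215.7]
ee_rot: [-90.0, 0.0, 86.0]
force: [-0.6, -1.0, -1.2]
gripper_width: 43.8
```

Request:
carry_out(
  increments=[
    [[0, 0, 0], [0.5, 0, 0], 1],
    [[0, 0, 0], [1, 0, 0], 1],
    [[0, 0, 0], [1.5, 0, 0], 1],
    [[0, 0, 0], [2, 0, 0], 1],
    [[0, 0, 0], [2.5, 0, 0], 1],
    [[0, 0, 0], [3, 0, 0], 1],
    [[0, 0, 0], [3, 0, 0], 1],
  ],
)

```text
time_s: 14.52
ee_pos: [456.8, 25.5, 215.9]
ee_rot: [-90.0, 0.1, 86.1]
force: [0.0, -8.5, 1.3]
gripper_width: 43.5
```

Buffer met: 8.5 N. I press a little more and hold.

Request:
carry_out(
  increments=[
    [[0, 0, 0], [0.3, 0, 0], 1],
    [[0, 0, 0], [0.7, 0, 0], 1],
    [[0, 0, 0], [0.7, 0, 0], 1],
    [[0, 0, 0], [0.7, 0, 0], 1],
    [[0, 0, 0], [0.7, 0, 0], 1],
  ],
)

```text
time_s: 14.93
ee_pos: [456.9, 26.0, 216.0]
ee_rot: [-90.0, 0.1, 86.1]
force: [-0.6, -8.6, 2.7]
gripper_width: 43.6
```

Request:
carry_out(
  increments=[
    [[0, 0, 0], [0, 0, 0], 1],
    [[0, 0, 0], [0, 0, 0], 1],
    [[0, 0, 0], [0, 0, 0], 1],
    [[0, 0, 0], [0, 0, 0], 1],
  ],
)

```text
time_s: 15.27
ee_pos: [456.9, 26.0, 216.0]
ee_rot: [-90.0, 0.1, 86.1]
force: [-0.2, -8.6, 2.5]
gripper_width: 43.8
```

Request:
carry_out(
  increments=[
    [[0, 0, 0], [0.3, 0, 0], 1],
    [[0, 0, 0], [0.7, 0, 0], 1],
    [[0, 0, 0], [0.7, 0, 0], 1],
    [[0, 0, 0], [0.7, 0, 0], 1],
    [[0, 0, 0], [0.7, 0, 0], 1],
    [[0, 0, 0], [0.7, 0, 0], 1],
    [[0, 0, 0], [0.7, 0, 0], 1],
    [[0, 0, 0], [0.7, 0, 0], 1],
    [[0, 0, 0], [0.7, 0, 0], 1],
  ],
)

```text
time_s: 16.02
ee_pos: [456.9, 26.5, 216.0]
ee_rot: [-90.0, 0.2, 86.1]
force: [-0.6, -10.7, 3.9]
gripper_width: 43.4
```

Pressed at 10.7 N, slide middle at about guide x = 48. I draw the stick out straight.

Request:
carry_out(
  increments=[
    [[0, 0, 0], [-1.5, 0, 0], 1],
    [[0, 0, 0], [-3, 0, 0], 1],
    [[0, 0, 0], [-6, 0, 0], 1],
    [[0, 0, 0], [-10, 0, 0], 1],
    [[0, 0, 0], [-16, 0, 0], 1],
    [[0, 0, 0], [-24, 0, 0], 1],
    [[0, 0, 0], [-34, 0, 0], 1],
    [[0, 0, 0], [-45, 0, 0], 1],
    [[0, 0, 0], [-56, 0, 0], 1],
    [[0, 0, 0], [-67, 0, 0], 1],
  ],
)

```text
time_s: 16.85
ee_pos: [452.0, -40.6, 215.7]
ee_rot: [-90.0, -0.0, 86.0]
force: [-0.2, -0.5, -0.0]
gripper_width: 43.8
```

Request:
carry_out(
  increments=[
    [[0, 0, 0], [-12, 0, 0], 1],
    [[0, 0, 0], [-24, 0, 0], 1],
    [[0, 0, 0], [-38, 0, 0], 1],
    [[0, 0, 0], [-52, 0, 0], 1],
    [[0, 0, 0], [-66, 0, 0], 1],
    [[0, 0, 0], [-76, 0, 0], 1],
    [[0, 0, 0], [-82, 0, 0], 1],
    [[0, 0, 0], [-82, 0, 0], 1],
    [[0, 0, 0], [-82, -40, 0], 1],
    [[0, 0, 0], [-82, -55, 0], 1],
  ],
)

```text
time_s: 17.68
ee_pos: [447.0, -121.1, 272.7]
ee_rot: [-90.1, 0.0, 86.0]
force: [0.8, -0.5, 0.0]
gripper_width: 43.7
```

Run:
```python
from plan import *
from workcell import env
s=env.state();p=s['ee_pos'];print(p,s['ee_rot'],s['force'])
c=(*p[:2],p[2],s['ee_rot'][2])
# centre stick on mat: origin-to-tip middle (85 mm; body -22..170 -> 74) at mat centre, yaw 76.7
m=np.array([465.6,-243.7]); u=np.array([np.cos(np.radians(76.7)),np.sin(np.radians(76.7))]); h=m-74*u; print(h)
inc(c,[(*h,271,76.7),(*h,212,76.7)])
```

```text
[ 447.01179298 -121.11688369  272.73555474] [-9.01089975e+01  2.64598673e-05  8.59860773e+01] [ 0.75535504 -0.48100549  0.02887728]
[ 448.57631945 -315.71523659]
[-194.     1.7  -15.2] [0.     0.1621 0.    ]
[-194.    60.7  -15.2] [0.     0.1621 0.    ]
```

Request:
carry_out(
  increments=[
    [[0, 0.02, 0], [-25, 0, -2], 1],
    [[0, 0.045, 0], [-55, 0, -4], 1],
    [[0, 0.07, 0], [-85, 0, -7], 1],
    [[0, 0.1, 0], [-115, 0, -9], 1],
    [[0, 0.125, 0], [-145, 0, -11], 1],
    [[0, 0.15, 0], [-175, 0, -14], 1],
    [[0, 0.162, 0], [-194, 0, -15], 1],
    [[0, 0.162, 0], [-194, 0, -15], 1],
    [[0, 0.162, 0], [-194, 0, -15], 1],
    [[0, 0.162, 0], [-194, 0, -15], 1],
  ],
)

```text
time_s: 18.52
ee_pos: [447.7, -314.6, 270.3]
ee_rot: [-89.9, -0.1, 76.7]
force: [0.9, 0.8, -1.0]
gripper_width: 43.5
```

Run:
```python
from plan import *
from workcell import env
s=env.state();p=s['ee_pos'];print(p,s['ee_rot'],s['force'])
c=(*p[:2],p[2],s['ee_rot'][2]); h=(448.6,-315.7)
inc(c,[(*h,211,76.7)])
```

```text
[ 447.70880068 -314.55248283  270.27823274] [-8.99162660e+01 -7.60431919e-02  7.67493054e+01] [ 0.85997965  0.78283792 -0.99057289]
[-0.9 59.3 -1.1] [0.     0.0009 0.    ]
```

Request:
carry_out(
  increments=[
    [[0, 0, 0], [-1, 15, -1], 1],
    [[0, 0, 0], [-1, 30, -1], 1],
    [[0, 0, 0], [-1, 42, -1], 1],
    [[0, 0, 0], [-1, 50, -1], 1],
    [[0, 0, 0], [-1, 55, -1], 1],
    [[0, 0, 0], [-1, 57.5, -1], 1],
    [[0, 0, 0], [-1, 59, -1], 1],
    [[0, 0, 0], [-1, 59, -1], 1],
    [[0, 0, 0], [-1, 59, -1], 1],
  ],
)

```text
time_s: 19.27
ee_pos: [448.8, -316.9, 212.1]
ee_rot: [-90.1, 0.0, 76.7]
force: [0.3, 0.3, -1.1]
gripper_width: 43.5
```

Request:
carry_out(
  increments=[
    [[0, 0, 0], [0, 0.7, 0], 1],
    [[0, 0, 0], [0, 1.3, 0], 1],
    [[0, 0, 0], [0, 1.3, 0], 1],
  ],
)

```text
time_s: 19.52
ee_pos: [448.7, -317.0, 210.7]
ee_rot: [-90.0, 0.0, 76.7]
force: [0.9, 0.2, 0.3]
gripper_width: 43.7
```

Request:
carry_out(
  increments=[
    [[0, 0, 0], [0, 0, 0], 0],
    [[0, 0, 0], [0, 0, 0], 0],
    [[0, 0, 0], [0, 0, 0], 0],
    [[0, 0, 0], [0, 0, 0], 0],
    [[0, 0, 0], [0, 0, 0], 0],
    [[0, 0, 0], [0, 0, 0], 0],
    [[0, 0, 0], [0, 0, 0], 0],
  ],
)

```text
time_s: 20.1
ee_pos: [448.7, -316.8, 210.3]
ee_rot: [-90.0, -0.0, 76.7]
force: [-0.2, -0.8, 0.8]
gripper_width: 87.6
```

Request:
carry_out(
  increments=[
    [[0, 0, 0], [0, -10, 0], 0],
    [[0, 0, 0], [0, -25, 0], 0],
    [[0, 0, 0], [0, -50, 0], 0],
    [[0, 0, 0], [0, -80, 0], 0],
    [[0, 0, 0], [0, -110, 0], 0],
    [[0, 0, 0], [-30, -140, 0], 0],
    [[0, 0, 0], [-30, -150, 20], 0],
    [[0, 0, 0], [-30, -150, 60], 0],
    [[0, 0, 0], [-30, -150, 100], 0],
    [[0, 0, 0], [-30, -150, 100], 0],
  ],
)

```text
time_s: 20.93
ee_pos: [338.8, -320.3, 360.4]
ee_rot: [-89.6, -0.1, 76.6]
force: [0.2, 0.4, -0.2]
gripper_width: 91.6
```

Run:
```python
from meas import *
print(env.state()['force'].round(2))
for n in("top","scene"):
    f,K,R,t=grab(n); cv2.imwrite(f"pics/{n}9.png",f["frame"])
    w=cloud(f,K,R,t); hsv=cv2.cvtColor(f["frame"],cv2.COLOR_BGR2HSV); H=w[...,2]
    b=cv2.inRange(hsv,(0,0,130),(180,70,255))>0
    q=b&(abs(w[...,0]-466)<45)&(abs(w[...,1]+230)<125)&(H<25)&(H>5); print(n,"blade z",np.median(H[q]).round(1), "mean xy",np.nanmean(w[q],0).round(1),q.sum())
    y=masks(hsv,(0,0,640,480))['yellow']>0; q=y&(H>50)&(H<66)&(abs(w[...,1]+310)<50); print("handle top",np.nanmedian(w[q],0).round(1),q.sum())
f=cv2.imread("pics/top9.png"); s=cv2.imread("pics/scene9.png")
cv2.imwrite("pics/end.png",np.vstack([cv2.resize(f[205:300,150:470],(800,238),interpolation=2),cv2.resize(s[190:330,180:440],(650,350),interpolation=2)[:,:650].copy() if 0 else cv2.copyMakeBorder(cv2.resize(s[190:330,180:440],(650,350)),0,0,0,150,0)]))
```

```text
[ 0.16  0.39 -0.23]
top blade z 10.7 mean xy [ 470.6 -227.4   10.8] 389
handle top [ 448.9 -316.8   57.6] 204
scene blade z 11.5 mean xy [ 469.4 -225.6   11.2] 345
handle top [ 443.6 -326.    57.6] 132
```

View pics/end.png

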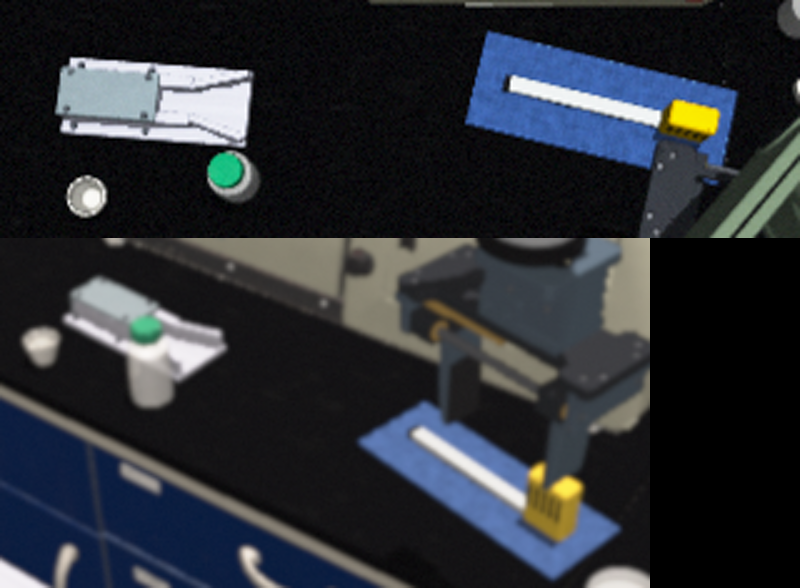

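The stick lies flat on the mat, with its handle at top-crop (690,120) and its tip near (507,84). The channel is empty up to the cover, the bystanders are in place and the gripper is clear. I hand in.

```bash
python3 -c "
from workcell import env
print(env.job_done())"
```

```text
the job is handed in; nothing more can be done
None
```

I pushed the slide in under the cover and pressed it on the hidden buffer. I then drew the stick out, laid it flat on the blue mat and handed the job in at about 21 s. No verdict is reported.

- **Pressing:** I held about 8.6 N for 0.75 s, then about 10.7 N for roughly 0.6 s. The highest wrist reading was 10.7 N, but readings come only at the end of each move, so short peaks between them would not show.
- **Slide:** by the arm position it was at about guide x = 48 mm while pressed. In the last picture the channel is empty up to the cover, so the slide is inside. Its final position under the cover cannot be seen.
- **Stick:** in the last pictures it lies within the mat's outline, blade top at about 11 mm and handle top at 57.6 mm, as they should be when it lies flat.
- **Bystanders and gripper:** the green-cap bottle and crucible look unmoved. The white-cap bottle, beyond the far end of the mat, was outside the last crops, so I did not check it. The gripper is clear of everything.

**Disagreements:**
- **Blade line:** my first measurement, with the stick raised, put it 0.4 mm off the channel's middle. Later casts gave about 2.7 mm, so I shifted the stick 2.5 mm before pushing.
- **Handle position at the end:** the scene view put it about 10 mm from the top view's figure, probably because its mask also took in the handle's side. The top view agrees with the arm's release position.

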